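Sort the toolroom pieces into their trays

TASK

Clear the bench: put the two graphite electrodes, the two V-blocks and the loose ring gauge each into the tray that already holds a piece of its kind, standing upright on the tray floor inside the rim and beside the sample, nothing stacked. Mind the monitor standing at the left, behind the trays. Set the brittle electrodes down without dropping them, and leave the loupe and the plain steel block where they are.

Things in the scene. Friction and masses are not known exactly. Their poses are not given: they have to be found in the camera images.
- electrode_tray: shallow steel tray, 180 (x) x 106 (y) mm, 3 mm walls, floor 3 mm and rim 8 mm above the bench, fixed; origin: centre of its underside; x runs lengthwise toward its sample, an electrode like the two loose ones (finned, 48 mm high), fixed upright at x = +62, y = 0. The floor from x = -87 to +38 is free: room for two pieces, say at x = +10 and -50. All three trays are alike but for the sample
- v_block_tray: shallow steel tray, 180 (x) x 106 (y) mm, 3 mm walls, floor 3 mm and rim 8 mm above the bench, fixed; origin: centre of its underside; x runs lengthwise toward its sample, a V-block like the loose ones (34 mm high), fixed upright at x = +62, y = 0. The floor from x = -87 to +38 is free: room for two pieces, say at x = +10 and -50. All three trays are alike but for the sample
- ring_tray: shallow steel tray, 180 (x) x 106 (y) mm, 3 mm walls, floor 3 mm and rim 8 mm above the bench, fixed; origin: centre of its underside; x runs lengthwise toward its sample, a ring gauge like the loose one (16 mm high), fixed upright at x = +62, y = 0. The floor from x = -87 to +38 is free: room for two pieces, say at x = +10 and -50. All three trays are alike but for the sample
- electrode_tall: electrode: light square steel holder 38 x 38 x 14 mm, with dark brittle graphite on it, a square foot with a single rounded post, within 26 x 26 mm, 56 mm high in all; grasp it by the holder. Stands upright and loose on the bench. Origin at the centre of its underside, x and y square to the holder's sides, z up
- electrode_step: electrode: light square steel holder 38 x 38 x 14 mm, with dark brittle graphite on it, a stepped shape with a tall part on one side, within 26 x 26 mm, 52 mm high in all; grasp it by the holder. Stands upright and loose on the bench. Origin at the centre of its underside, x and y square to the holder's sides, z up
- v_block_a: ground steel V-block, 40 mm (x) by 42 mm (y) by 34 mm high, with a wide V groove in its top; stands loose on the bench, groove up, and is grasped by either pair of its parallel sides, below the groove. One of two alike. Origin at the centre of its underside, z up
- v_block_b: ground steel V-block, 40 mm (x) by 42 mm (y) by 34 mm high, with a wide V groove in its top; stands loose on the bench, groove up, and is grasped by either pair of its parallel sides, below the groove. One of two alike. Origin at the centre of its underside, z up
- ring_gauge: steel ring gauge, a thick knurled ring 45 mm in diameter, 16 mm high, with a hole of about 14 mm through it; lies flat and loose on the bench and is grasped across its outside. Origin at the centre of its underside, z up
- loupe: black eye loupe standing on its rim, 37 mm in diameter, 34 mm high, loose; a bystander, to be left where it is. Origin at the centre of its underside
- plain_block: plain ground steel block with a flat top, 46 x 46 x 26 mm, loose; a bystander, to be left where it is. Origin at the centre of its underside

How it is judged (in metres and radians):
At the end, for the whole second after the job is handed in: Each piece stands in its kind's tray: origin within 34 mm of the tray's long centre line and x = -78 to +40 mm along it, underside below 6.5 mm in the tray's frame, tilt under 0.1 rad, at rest, let go. Loupe and plain block upright, within 30 mm of where they stood (x of electrode_tall in the frame of electrode_tray between -0.078 and 0.04 m and y of electrode_tall in the frame of electrode_tray between -0.034 and 0.034 m and z of electrode_tall in the frame of electrode_tray between -0.001 and 0.0065 m and angle between each of electrode_tall, electrode_step, v_block_a, v_block_b, ring_gauge's own z axis and vertical below 0.1 rad and linear speed of each of electrode_tall, electrode_step, v_block_a, v_block_b, ring_gauge below 0.02 m/s and contact force between each of electrode_tall, electrode_step, v_block_a, v_block_b, ring_gauge and the fingers below 0.1 N and x of electrode_step in the frame of electrode_tray between -0.078 and 0.04 m and y of electrode_step in the frame of electrode_tray between -0.034 and 0.034 m and z of electrode_step in the frame of electrode_tray between -0.001 and 0.0065 m and x of v_block_a in the frame of v_block_tray between -0.078 and 0.04 m and y of v_block_a in the frame of v_block_tray between -0.034 and 0.034 m and z of v_block_a in the frame of v_block_tray between -0.001 and 0.0065 m and x of v_block_b in the frame of v_block_tray between -0.078 and 0.04 m and y of v_block_b in the frame of v_block_tray between -0.034 and 0.034 m and z of v_block_b in the frame of v_block_tray between -0.001 and 0.0065 m and x of ring_gauge in the frame of ring_tray between -0.078 and 0.04 m and y of ring_gauge in the frame of ring_tray between -0.034 and 0.034 m and z of ring_gauge in the frame of ring_tray between -0.001 and 0.0065 m and distance of each of loupe, plain_block from where it was at the start of the episode below 0.03 m and angle between each of loupe, plain_block's own z axis and vertical below 0.2 rad); the robot touches nothing.
It fails at once if the electrode tall is dropped into the tray or brought down on it at more than 0.6 m/s (linear speed of electrode_tall above 0.6 m/s and z of electrode_tall in the frame of electrode_tray below 0.04 m and horizontal distance between electrode_tall and electrode_tray below 0.1 m).
It fails at once if the electrode step is dropped into the tray or brought down on it at more than 0.6 m/s (linear speed of electrode_step above 0.6 m/s and z of electrode_step in the frame of electrode_tray below 0.04 m and horizontal distance between electrode_step and electrode_tray below 0.1 m).
It fails at once if the loupe, which is to be left alone, is moved by more than 40 mm (distance of loupe from where it was at the start of the episode above 0.04 m).
It fails at once if the plain block, which is to be left alone, is moved by more than 40 mm (distance of plain_block from where it was at the start of the episode above 0.04 m).
It also fails if it takes over 136 s, if anything falls off the work surface, if the arm or the gripper's body presses on something with over 40 N, if the wrist force passes 120 N, or if a joint passes its speed limit or range.

ROBOT

A 6-joint arm with a two-finger parallel gripper is mounted at the origin on a cart in front of the work surface, level with it; the furniture and walls round the work are solid. World frame = base frame: x ahead of the robot, y to its left, z up, the work surface at z = 0. Lengths are in mm, angles in rad, forces in N, time in s.
With the tool pointing down it reaches from about 350 to 775 mm from the base axis. Payload 7.3 kg.
Tool frame: the origin (TCP) lies at the very end of the fingers, on their centre line; the grasp point (between the pads) lies 19 mm behind it (r.pinch_z is the distance from the TCP to the grasp point, in mm); z points along the fingers, y is the line along which they close (so a half turn about z gives the same grasp; the last joint's range is limited). The gripper opens to 92 mm and grips with 3 to 60 N. Pads are 19 mm wide; open, the fingers measure 130 mm over their backs; the gripper's body (75 mm by 190 mm) begins 47 mm behind the grasp point.
Start: joints at [1.083, 0.342, 1.524, -0, 1.275, -0.146], TCP at [175.958, 494.655, 226.741] pointing down, gripper open.
Joint ranges: [-2.53, 2.53], [-0.77, 2.02], [0.04, 2.7], [-1, 4.14], [0.28, 2.66], [-3.11, 3.11]. Speed limits (rad/s): [2.57, 2.57, 3.14, 3.14, 3.14, 3.14].

INTERFACE

Orientations are given as a unit quaternion [x, y, z, w].
In Python, from workcell import r gives the robot as it stands. The module is installed in compiled form; this text tells all that it offers.
- The arm moves only by the shell command python3 -m handwheel 'ROWS'. ROWS is a JSON list of rows, 1 to 10 of them, each of 5 numbers: dx, dy, dz in mm, then a turn about the tool's z in rad, then the finger opening in mm; each row shifts and turns the commanded pose from where the row before left it, along the tool's axes as they then stand; what a row does not reach is not made up. A row lasts 1/10 s, in which the tool goes at most 50 mm and 0.15 rad, less where a joint would pass 70% of its speed; a pose out of reach is approached as far as the arm can. The fingers move at their own pace and stop on an object; the grip force is fixed at half the most. Time passes only in rows, so rows that do not move let the fingers close. It prints the time, the measured TCP pose, the force, the opening and the grip force at its end. Input that does not fit is refused with a message, and nothing moves.
- r.read_state(): the state, without advancing time (a new reading comes with each control period).
- r.capture(name): name is "scene" or "top" or "wrist"; returns (picture, depth): 400x640x3 uint8, blue, green, red; 400x640 float32, mm along the optical axis (not along the pixel's ray), 0 where there is no reading.
- r.camera_info(name): a dict with "K" (3x3 intrinsics, pixels), "xyz" and "orientation" of the camera in the world; the wrist camera has in their place "tool_from_camera" (4x4, takes a point from camera to tool coordinates, whose origin is the TCP and whose axes are the flange's). Camera axes: x right, y up, looking along -z (the intrinsics and any distortion apply to the point x, -y, -z); pixel columns grow to the right and rows downward; lengths in mm; the calibration is good to about 2 mm. A picture is of the moment at which its call begins: read the wrist's pose just before it. camera_info takes no time and is no camera call.
- r.hand_in(): hands the job in; it is judged then, once.
Trained networks look in the newest picture that a camera, given by its name, has taken for a name from the list of things; names that differ only in an ending like _2 or _b are one class to them, and where a whole thing is asked for, a point or a joint stands for the part that bears it (a point fixed in the world has none). Each returns a list of dicts, best first, with "p" (0 to 1); they miss things now and then, are a little off and sometimes report something else, mostly with a low value. They report only what shows in the picture. A call takes as long as a camera call.
- r.look_for(camera, thing): "xy" ([column, row] in pixels, amid what is visible of it).
The state is a dict: "time_s": time; "joint_positions": joint angles; "joint_velocities": joint speeds; "joint_efforts": joint torques, N m; "tcp_pos": TCP position; "orientation": TCP orientation; "wrist_force": force on the tool from outside, world axes, zero at the start; "ft_torque": the same for the moment, N m; "width": finger opening in mm; "finger_force": force on a finger pad.
Only numpy, scipy, OpenCV 4.12 (cv2) and the standard library are available. Lean on these libraries where they do the work, as an engineer would, in place of code of your own. Each camera call takes 0.05 s, during which the arm holds its last target. There are 200 camera calls.

## Working session

There is one attempt and no reset: what is moved stays moved. The work goes in short steps, Python scripts to look and compute and a shell command to move; the robot and the scene stay as the last step left them, time stands still between calls to the robot, and variables do not carry over. Pictures are saved under pics/ and viewed, at most 14 in all, crops included, and the job is handed in when it is done.

```bash
mkdir -p pics; cat > h.py <<'E'
import numpy as np, cv2
from scipy.spatial.transform import Rotation as R
from workcell import r
def pose(cam):
    i=r.camera_info(cam)
    if "xyz" in i: T=np.eye(4);T[:3,:3]=R.from_quat(i["orientation"]).as_matrix();T[:3,3]=i["xyz"]
    else:
        s=r.read_state();T=np.eye(4);T[:3,:3]=R.from_quat(s["orientation"]).as_matrix();T[:3,3]=s["tcp_pos"];T=T@np.array(i["tool_from_camera"])
    return i,T
def cloud(cam):
    i,T=pose(cam); im,d=r.capture(cam)
    K=np.array(i["K"]);v,u=np.mgrid[:400,:640]
    P=np.stack([(u-K[0,2])/K[0,0]*d,-(v-K[1,2])/K[1,1]*d,-d],-1)
    W=P@T[:3,:3].T+T[:3,3]; W[d==0]=np.nan
    return im,d,W
E
python3 - <<'E'
from h import *
s=r.read_state();print(s["tcp_pos"],s["orientation"],s["width"],r.pinch_z)
for c in("scene","top","wrist"):
    im,d,W=cloud(c);cv2.imwrite(f"pics/{c}0.png",im);np.save(f"{c}0.npy",W)
    i=r.camera_info(c);print(c,{k:np.round(v,3).tolist() if not isinstance(v,str) else v for k,v in i.items()})
    for n in("electrode_tray","v_block_tray","ring_tray","electrode_tall","electrode_step","v_block_a","ring_gauge","loupe","plain_block"):
        for o in r.look_for(c,n)[:4]:
            x,y=map(int,o["xy"]);print(c,n,round(o["p"],2),x,y,np.round(W[y,x]))
E
```

```text
[175.74014465 494.27656619 226.03240197] [ 1.70036351e-01  9.85437479e-01 -7.49335598e-04 -2.29299789e-04] 91.37400647291443 18.8
scene {'K': [[404.376, 0.0, 310.1], [0.0, 404.376, 198.398], [0.0, 0.0, 1.0]], 'xyz': [-75.651, -789.093, 750.32], 'orientation': [0.433, -0.141, -0.295, 0.84]}
scene electrode_tray 0.87 245 155 [536. 405.   4.]
scene electrode_tray 0.55 354 268 [ 437. -291.   25.]
scene v_block_tray 0.87 291 195 [517.  86.   4.]
scene ring_tray 0.74 263 176 [512. 243.   1.]
scene electrode_step 0.73 355 269 [ 436. -296.   26.]
scene v_block_a 0.91 399 288 [ 480. -400.   17.]
scene v_block_a 0.72 334 240 [ 471. -176.   19.]
scene ring_gauge 0.6 388 251 [ 553. -296.   17.]
scene loupe 0.43 333 208 [564. -64.  16.]
scene plain_block 0.52 299 215 [458. -37.  27.]
scene plain_block 0.2 356 271 [ 435. -300.   23.]
top {'K': [[464.409, 0.0, 308.273], [0.0, 464.409, 202.28], [0.0, 0.0, 1.0]], 'xyz': [236.054, -7.706, 1292.193], 'orientation': [0.083, -0.083, -0.699, 0.705]}
top electrode_tray 0.82 165 206 [530. 401.   5.]
top v_block_tray 0.91 276 213 [512.  86.   3.]
top ring_tray 0.75 223 216 [503. 236.   1.]
top electrode_tall 0.66 357 191 [ 569. -141.   43.]
top electrode_step 0.72 412 240 [ 435. -292.   25.]
top v_block_a 0.54 449 224 [ 483. -400.   16.]
top v_block_a 0.5 368 227 [ 471. -172.   22.]
top ring_gauge 0.54 405 195 [ 569. -283.    3.]
top plain_block 0.64 312 224 [478. -17.  23.]
wrist {'K': [[281.54, 0.0, 322.279], [0.0, 281.54, 199.988], [0.0, 0.0, 1.0]], 'tool_from_camera': [[-0.0, 0.964, 0.268, 71.399], [1.0, 0.001, -0.001, 1.51], [-0.002, 0.268, -0.964, -156.082], [0.0, 0.0, 0.0, 1.0]]}
```

```bash
python3 - <<'E'
import cv2
t=cv2.imread("pics/top0.png");cv2.imwrite("pics/topc.png",cv2.resize(t[110:300,100:500],None,fx=2,fy=2,interpolation=2))
s=cv2.imread("pics/scene0.png");cv2.imwrite("pics/scenec.png",cv2.resize(s[70:330,180:450],None,fx=2.2,fy=2.2,interpolation=2))
E
```

```text
(no output)
```

View pics/topc.png

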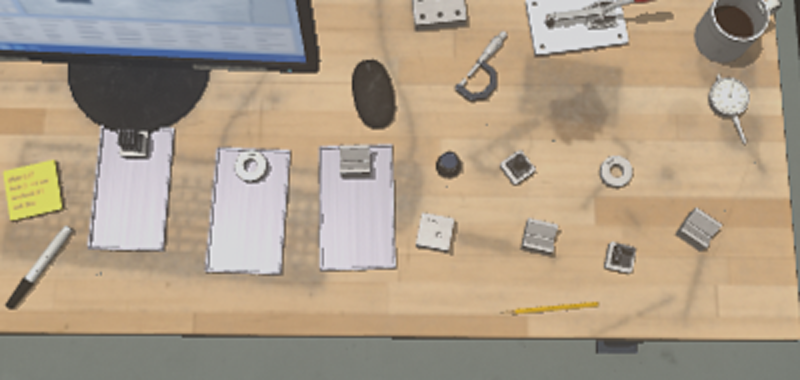

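View pics/scenec.png

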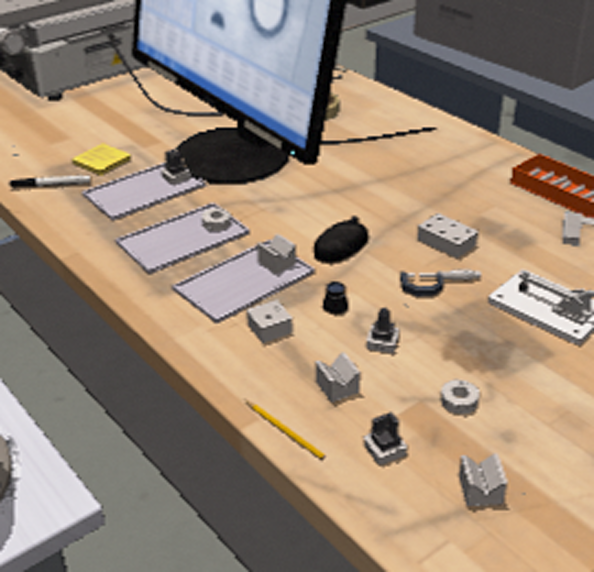

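The pictures show three trays on the left with their samples at the far ends. The monitor stands behind the electrode tray. To the right are the plain block, loupe, electrode_tall, V-block, ring, electrode_step and second V-block. Next I fit the poses.

```bash
python3 - <<'E'
from h import *
im=cv2.imread("pics/top0.png");W=np.load("top0.npy");S=np.load("scene0.npy")
z=W[...,2];print("bench z top/scene",np.nanmedian(z[215:230,400:406]),np.nanmedian(S[240:300,300:340,2]))
hsv=cv2.cvtColor(im,cv2.COLOR_BGR2HSV)
for n,(x,y) in dict(e=(165,206),r=(223,216),v=(276,213)).items():
    m=((hsv[...,1]<40)&(hsv[...,2]>170)&(abs(z-4)<12)).astype(np.uint8)
    k,l=cv2.connectedComponents(m);P=W[(l==l[y,x])&(l>0)];P=P[~np.isnan(P).any(1)]
    c,s,a=cv2.minAreaRect(P[:,:2].astype(np.float32));print(n,len(P),np.round(c,1),np.round(s,1),round(a,1),np.round(np.median(P[:,2]),1))
objs=dict(step=(436,-294),tall=(569,-141),vb=(480,-400),va=(471,-174),ring=(553,-296),loupe=(564,-64),plain=(468,-25))
for n,c in objs.items():
  for nm,C in(("top",W),("scene",S)):
    P=C.reshape(-1,3);P=P[(np.hypot(P[:,0]-c[0],P[:,1]-c[1])<42)]
    P=P[P[:,2]>6]
    if len(P)<5: print(n,nm,len(P));continue
    q=P[:,:2].astype(np.float32)
    b,s,a=cv2.minAreaRect(q);print(n,nm,len(P),np.round(b,1),np.round(s,1),round(a,1),"zmax",np.round(np.percentile(P[:,2],98),1),"low",np.round(q.min(0)),np.round(q.max(0)))
for nm,C in(("top",W),("scene",S)):
    P=C.reshape(-1,3);P=P[(P[:,2]>60)&(P[:,1]>100)&(P[:,1]<800)&(P[:,0]<900)&(P[:,0]>450)]
    for lo in range(150,600,50):
        Q=P[(P[:,1]>=lo)&(P[:,1]<lo+50)]
        if len(Q): j=np.argmin(Q[:,0]);print("mon",nm,lo,np.round(Q[j]),round(Q[:,2].min()))
E
```

```text
bench z top/scene -1.454760468043446 -0.23350382489127242
e 1811 [537.  399.6] [103.  179.4] 89.0 2.4
r 1915 [506.2 231.9] [102.3 179.4] 88.1 2.4
v 1853 [510.5  79.6] [176.5 103.7] 2.3 2.2
step top 193 [ 438.4 -291.9] [56.7 47. ] 35.8 zmax 51.3 low [ 402. -316.] [ 472. -270.]
step scene 288 [ 441.1 -291.8] [39.5 39.6] 75.9 zmax 51.4 low [ 419. -312.] [ 458. -269.]
tall top 179 [ 574.  -142.2] [52.  46.9] 36.9 zmax 55.5 low [ 547. -173.] [ 594. -108.]
tall scene 191 [ 568.8 -150.6] [39.1 37.6] 36.5 zmax 54.9 low [ 546. -175.] [ 595. -126.]
vb top 270 [ 476.6 -404.1] [56.5 43.2] 54.8 zmax 35.6 low [ 452. -438.] [ 508. -371.]
vb scene 381 [ 480.1 -399.4] [45.1 40.6] 55.6 zmax 35.1 low [ 452. -428.] [ 508. -370.]
va top 252 [ 470.4 -177.8] [43.9 58.2] 77.3 zmax 37.0 low [ 445. -206.] [ 494. -152.]
va scene 286 [ 467.7 -177.5] [45.7 41.4] 76.2 zmax 35.4 low [ 443. -202.] [ 492. -155.]
ring top 176 [ 555.5 -290.4] [65.2 45.1] 15.4 zmax 20.3 low [ 518. -309.] [ 587. -266.]
ring scene 187 [ 564.7 -289.6] [47.2 42.2] 44.3 zmax 18.5 low [ 541. -313.] [ 588. -267.]
loupe top 127 [572.6 -64.3] [
[... 217 characters left out ...]
5.]
plain scene 254 [472.8 -31.8] [51.3 47.1] 79.3 zmax 28.5 low [446. -60.] [497.  -3.]
mon top 150 [671. 160. 116.] 109
mon top 200 [672. 224. 119.] 108
mon top 250 [675. 250. 120.] 111
mon top 300 [677. 331. 120.] 107
mon top 350 [677. 353. 118.] 108
mon top 400 [680. 401. 118.] 110
mon top 450 [680. 451. 122.] 108
mon top 500 [683. 519. 121.] 107
mon top 550 [685. 559. 116.] 111
mon scene 150 [670. 162. 118.] 108
mon scene 200 [672. 203. 120.] 111
mon scene 250 [674. 258. 114.] 111
mon scene 300 [674. 310. 129.] 111
mon scene 350 [677. 359. 127.] 111
mon scene 400 [679. 420. 133.] 113
mon scene 450 [682. 453. 121.] 112
mon scene 500 [682. 534. 115.] 111
mon scene 550 [682. 556. 117.] 111
```

Trays and pieces match the given sizes. The monitor's front is at x≈675 and its lower edge at z≈108. I'll start with electrode_step.

```bash
cat > go.py <<'E'
import sys; from h import *
s=r.read_state();M=R.from_quat(s["orientation"]).as_matrix();p=np.array(s["tcp_pos"])
psi=np.degrees(np.arctan2(M[1,1],M[0,1]));w=np.round(s["wrist_force"],1)
print("t",round(s["time_s"],1),"tcp",np.round(p,1),"psi",round(psi,1),"w",round(s["width"],1),"f",np.round(s["finger_force"],1),"wf",w)
if len(sys.argv)>4:
    x,y,z,a=map(float,sys.argv[1:5]);d=(a-psi+90)%180-90
    A=np.radians(psi+d);ty=np.array([np.cos(A),np.sin(A)]);tx=np.array([-ty[1],ty[0]])
    v=np.array([x,y])-p[:2];print("turn first",round(-np.radians(d),3),"then dx,dy,dz",np.round([v@tx,v@ty,p[2]-z],1))
E
python3 go.py 440 200 140 75.9;  python3 go.py 440.5 -292 140 75.9
```

```text
t 1.5 tcp [175.9 494.7 226.7] psi 70.4 w 91.7 f 0.0 wf [-0.2 -0.2 -0.3]
turn first -0.096 then dx,dy,dz [-327.9 -221.5   86.7]
t 1.5 tcp [175.9 494.7 226.7] psi 70.4 w 91.7 f 0.0 wf [-0.2 -0.2 -0.3]
turn first -0.096 then dx,dy,dz [-448.2 -698.5   86.7]
```

```bash
python3 -m handwheel '[[0, 0, 0, -0.096, 92], [-41, -28, 0, 0, 92], [-41, -28, 0, 0, 92], [-41, -28, 0, 0, 92], [-41, -28, 0, 0, 92], [-41, -28, 0, 0, 92], [-41, -28, 0, 0, 92], [-41, -28, 0, 0, 92], [-41, -28, 0, 0, 92]]'
python3 -m handwheel '[[-12, -47, 6, 0, 92], [-12, -47, 6, 0, 92], [-12, -47, 6, 0, 92], [-12, -47, 6, 0, 92], [-12, -47, 6, 0, 92], [-12, -47, 6, 0, 92], [-12, -47, 6, 0, 92], [-12, -47, 6, 0, 92], [-12, -47, 6, 0, 92], [-12, -47, 6, 0, 92]]'
python3 -m handwheel '[[0, 0, 0, 0, 92], [0, 0, 0, 0, 92]]'; python3 go.py 440.5 -292 140 75.9
```

```text
time_s: 2.4
tcp_pos: [440.7, 195.8, 227.0]
orientation: [0.123, 0.992, 0.0, 0.0]
wrist_force: [0.9, 0.4, 0.0]
width: 91.7
finger_force: 0.0
time_s: 3.4
tcp_pos: [441.3, -289.6, 166.6]
orientation: [0.123, 0.992, -0.0, 0.0]
wrist_force: [1.2, 0.2, -0.3]
width: 91.6
finger_force: 0.0
time_s: 3.6
tcp_pos: [441.1, -288.0, 166.1]
orientation: [0.124, 0.992, 0.001, -0.0]
wrist_force: [0.4, 0.7, -0.2]
width: 92.0
finger_force: 0.0
t 3.6 tcp [ 441.1 -288.   166.1] psi 75.8 w 92.0 f 0.0 wf [ 0.4  0.7 -0.2]
turn first -0.002 then dx,dy,dz [-0.4 -4.  26.1]
```

```bash
cat > near.py <<'E'
import sys; from h import *
im,d,W=cloud("wrist");x,y,lo,hi=map(float,sys.argv[1:5]);P=W.reshape(-1,3)
P=P[(np.hypot(P[:,0]-x,P[:,1]-y)<40)&(P[:,2]>lo)&(P[:,2]<hi)]
b,s,a=cv2.minAreaRect(P[:,:2].astype(np.float32));print(len(P),np.round(b,1),np.round(s,1),round(a,1),np.round(P[:,2].max()),"mean",np.round(P.mean(0),1))
if len(sys.argv)>5: cv2.imwrite(f"pics/{sys.argv[5]}.png",im)
E
python3 near.py 440.5 -292 8 90 w1
```

```text
1128 [ 441.6 -288. ] [37.6 37.9] 77.2 52.0 mean [ 438.5 -287.    24.3]
```

View pics/w1.png

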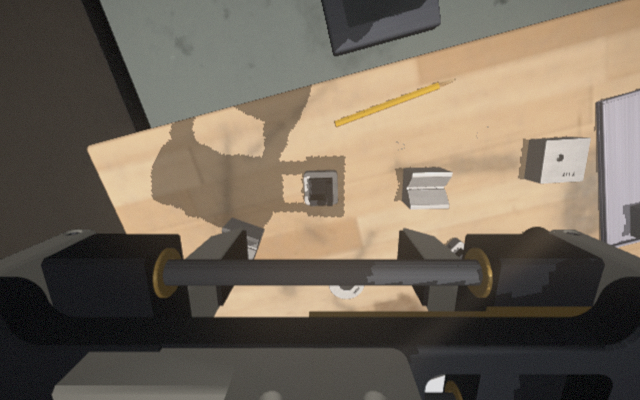

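The wrist view shows the stepped electrode at (320,188), a 38 mm square directly below the TCP, with nothing in the way. I'll descend and grasp by the holder.

```bash
python3 -m handwheel '[[0, -1, 40, 0, 92], [0, 0, 40, 0, 92], [0, 0, 40, 0, 92], [0, 0, 25, 0, 92], [0, 0, 12, 0, 92], [0, 0, 5, 0, 92], [0, 0, 0, 0, 92]]'; python3 go.py
python3 -m handwheel '[[0, 0, 0, 0, 30], [0, 0, 0, 0, 30], [0, 0, 0, 0, 30], [0, 0, 0, 0, 30], [0, 0, 0, 0, 30], [0, 0, 0, 0, 30], [0, 0, 0, 0, 30], [0, 0, 0, 0, 30], [0, 0, 0, 0, 30], [0, 0, 0, 0, 30]]'; python3 go.py
```

```text
time_s: 4.35
tcp_pos: [441.9, -288.0, 5.3]
orientation: [0.122, 0.993, -0.0, 0.0]
wrist_force: [0.1, -0.8, 0.1]
width: 91.9
finger_force: 0.0
t 4.3 tcp [ 441.9 -288.     5.3] psi 76.0 w 91.9 f 0.0 wf [ 0.1 -0.8  0.1]
time_s: 5.35
tcp_pos: [441.4, -288.5, 4.7]
orientation: [0.123, 0.992, -0.0, 0.0]
wrist_force: [-0.3, -0.8, -0.7]
width: 37.1
finger_force: 30.0
t 5.3 tcp [ 441.4 -288.5    4.7] psi 75.9 w 37.1 f 30.0 wf [-0.3 -0.8 -0.7]
```

```bash
python3 -m handwheel '[[0, 0, -10, 0, 30], [0, 0, -30, 0, 30], [0, 0, -40, -0.1, 30], [0, 0, -40, -0.13, 30], [0, 0, 0, 0, 30]]'; python3 go.py 542 400 134 89
```

```text
time_s: 5.85
tcp_pos: [443.9, -290.4, 130.5]
orientation: [0.006, 1.0, -0.003, 0.004]
wrist_force: [0.6, -0.6, -1.5]
width: 38.1
finger_force: 30.0
t 5.8 tcp [ 443.9 -290.4  130.5] psi 89.3 w 38.1 f 30.0 wf [ 0.6 -0.6 -1.5]
turn first 0.005 then dx,dy,dz [-86.1 692.1  -3.5]
```

```bash
python3 -m handwheel '[[-6, 30, 0, 0, 30], [-6, 46, 0, 0, 30], [-6, 46, 0, 0, 30], [-6, 46, 0, 0, 30], [-6, 46, 0, 0, 30], [-6, 46, 0, 0, 30], [-6, 46, 0, 0, 30], [-6, 46, 0, 0, 30]]'
python3 -m handwheel '[[-6, 46, 0, 0, 30], [-6, 46, 0, 0, 30], [-6, 46, 0, 0, 30], [-6, 46, 0, 0, 30], [-6, 46, 0, 0, 30], [-6, 46, 0, 0, 30], [-6, 46, 0, 0, 30], [-2, 20, 0, 0, 30], [0, 0, 0, 0, 30], [0, 0, 0, 0, 30]]'; python3 go.py 542 400 8 89
python3 - <<'E'
from h import *
for c in("scene","wrist"):
    im,d,W=cloud(c);cv2.imwrite(f"pics/{c}1.png",im)
    hsv=cv2.cvtColor(im,cv2.COLOR_BGR2HSV);z=W[...,2]
    m=((abs(W[...,0]-537)<120)&(abs(W[...,1]-400)<80)&(abs(z-4)<12)&(hsv[...,1]<45)&(hsv[...,2]>140))
    P=W[m];print(c,len(P),[np.round(q,1) for q in cv2.minAreaRect(P[:,:2].astype(np.float32))])
E
```

```text
time_s: 6.65
tcp_pos: [494.3, 64.7, 124.3]
orientation: [0.009, 1.0, 0.0, -0.001]
wrist_force: [1.4, 0.9, -2.3]
width: 37.7
finger_force: 30.0
time_s: 7.65
tcp_pos: [543.5, 403.7, 123.5]
orientation: [0.008, 1.0, -0.001, -0.001]
wrist_force: [0.8, 0.1, -1.9]
width: 37.3
finger_force: 30.0
t 7.7 tcp [543.5 403.7 123.5] psi 89.1 w 37.3 f 30.0 wf [ 0.8  0.1 -1.9]
turn first 0.002 then dx,dy,dz [  1.4  -3.7 115.5]
scene 332 [array([533.5, 413. ]), array([132.4, 175.5]), np.float64(89.3)]
wrist 10133 [array([515.3, 403.5]), array([109.7, 136. ]), np.float64(89.1)]
```

View pics/wrist1.png

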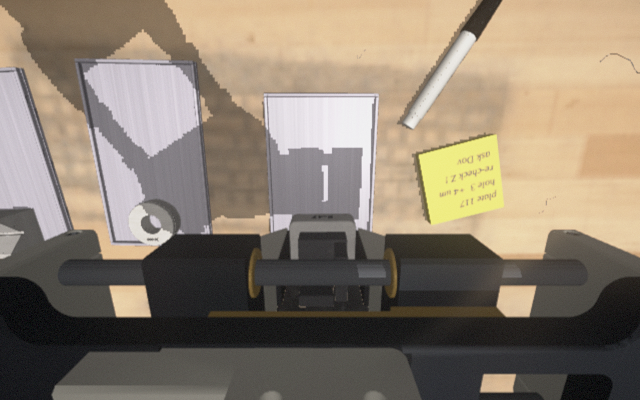

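The wrist view shows the electrode held over the tray, which spans columns 265–380, and centred on it. The tray's near edge is where I expected. I'll lower gently.

```bash
python3 -m handwheel '[[1, -2, 35, 0, 30], [0, 0, 35, 0, 30], [0, 0, 15, 0, 30], [0, 0, 12, 0, 30], [0, 0, 8, 0, 30], [0, 0, 5, 0, 30], [0, 0, 0, 0, 30], [0, 0, 0, 0, 30]]'; python3 go.py
python3 -m handwheel '[[0, 0, 2, 0, 30], [0, 0, 1, 0, 30], [0, 0, 0, 0, 30]]'; python3 go.py
```

```text
time_s: 8.55
tcp_pos: [543.8, 402.4, 15.7]
orientation: [0.008, 1.0, 0.0, 0.001]
wrist_force: [0.2, 0.2, -1.9]
width: 37.7
finger_force: 30.0
t 8.6 tcp [543.8 402.4  15.7] psi 89.1 w 37.7 f 30.0 wf [ 0.2  0.2 -1.9]
time_s: 8.85
tcp_pos: [543.3, 402.1, 11.8]
orientation: [0.008, 1.0, 0.0, 0.0]
wrist_force: [-0.6, -0.4, -1.5]
width: 37.6
finger_force: 30.0
t 8.8 tcp [543.3 402.1  11.8] psi 89.1 w 37.6 f 30.0 wf [-0.6 -0.4 -1.5]
```

```bash
python3 -m handwheel '[[0, 0, 2, 0, 30], [0, 0, 1, 0, 30], [0, 0, 0, 0, 30]]'; python3 go.py
python3 -m handwheel '[[0, 0, 1, 0, 30], [0, 0, 0, 0, 30]]'
```

```text
time_s: 9.15
tcp_pos: [543.1, 401.9, 8.4]
orientation: [0.008, 1.0, -0.0, -0.0]
wrist_force: [-0.5, -0.3, -1.3]
width: 37.3
finger_force: 30.0
t 9.2 tcp [543.1 401.9   8.4] psi 89.1 w 37.3 f 30.0 wf [-0.5 -0.3 -1.3]
time_s: 9.35
tcp_pos: [543.4, 402.1, 7.8]
orientation: [0.008, 1.0, 0.0, 0.0]
wrist_force: [-0.7, 0.0, -1.6]
width: 37.7
finger_force: 30.0
```

```bash
python3 -m handwheel '[[0, 0, 1, 0, 30], [0, 0, 0, 0, 30]]'; python3 -m handwheel '[[0, 0, 0, 0, 48], [0, 0, 0, 0, 48], [0, 0, 0, 0, 48], [0, 0, 0, 0, 48]]'; python3 -m handwheel '[[0, 0, -10, 0, 48], [0, 0, -30, 0, 48], [0, 0, -40, 0, 48], [0, 0, -40, 0, 92], [0, 0, 0, 0, 92], [0, 0, 0, 0, 92]]'; python3 go.py 480 -396 120 55.6; python3 go.py 569 -148 120 36.5;  python3 near.py 543 402 10 80
```

```text
time_s: 9.55
tcp_pos: [543.4, 402.0, 7.7]
orientation: [0.008, 1.0, 0.0, 0.0]
wrist_force: [-2.6, -1.4, 3.9]
width: 37.5
finger_force: 30.0
time_s: 9.95
tcp_pos: [543.3, 402.0, 6.6]
orientation: [0.008, 1.0, 0.0, 0.0]
wrist_force: [-1.2, -0.1, -0.1]
width: 48.0
finger_force: 0.0
time_s: 10.55
tcp_pos: [543.8, 402.3, 128.6]
orientation: [0.008, 1.0, 0.001, 0.001]
wrist_force: [0.2, -0.8, 0.1]
width: 67.7
finger_force: 0.0
t 10.6 tcp [543.8 402.3 128.6] psi 89.1 w 67.7 f 0.0 wf [ 0.2 -0.8  0.1]
turn first 0.585 then dx,dy,dz [-398.4 -694.8    8.6]
t 10.6 tcp [543.8 402.3 128.6] psi 89.1 w 67.7 f 0.0 wf [ 0.2 -0.8  0.1]
turn first 0.918 then dx,dy,dz [-457.4 -307.1    8.6]
1621 [553.9 403.8] [38.  57.5] 90.0 54.0 mean [543.5 403.7  26.5]
```

```bash
python3 -m handwheel '[[-1, -30, 0, 0, 92], [-1, -48, 0, 0, 92], [-1, -48, 0, 0, 92], [-1, -48, 0, 0, 92], [-1, -48, 0, 0, 92], [-1, -48, 0, 0, 92], [-1, -48, 0, 0, 92], [-1, -48, 0, 0, 92], [-1, -48, 0, 0, 92], [-1, -48, 0, 0, 92]]'
python3 -m handwheel '[[0, -48, 0, 0, 92], [0, -38, 0, 0, 92], [0, 0, 0, 0.14, 92], [0, 0, 0, 0.14, 92], [0, 0, 0, 0.14, 92], [0, 0, 0, 0.14, 92], [0, 0, 0, 0.14, 92], [0, 0, 0, 0.14, 92], [0, 0, 0, 0.08, 92], [0, 0, 0, 0, 92]]'; python3 -m handwheel '[[0, 0, 0, 0, 92]]'; python3 near.py 569 -148 8 80 w2; python3 go.py 569 -148 4 36.5
```

```text
time_s: 11.6
tcp_pos: [544.7, -61.8, 125.2]
orientation: [0.008, 1.0, 0.0, -0.002]
wrist_force: [1.1, 0.1, -0.3]
width: 91.8
finger_force: 0.0
time_s: 12.6
tcp_pos: [543.7, -145.7, 125.2]
orientation: [0.451, 0.892, -0.0, -0.002]
wrist_force: [0.6, -0.7, 0.0]
width: 92.1
finger_force: 0.0
time_s: 12.7
tcp_pos: [544.0, -145.9, 125.7]
orientation: [0.45, 0.893, -0.0, -0.001]
wrist_force: [-0.3, 0.6, -0.3]
width: 91.8
finger_force: 0.0
1382 [ 570.8 -146.3] [37.9 38.1] 35.8 55.0 mean [ 567.1 -143.1   24.3]
t 12.8 tcp [ 544.2 -145.9  125.9] psi 36.5 w 91.9 f 0.0 wf [-0.4  0.9 -0.2]
turn first -0.0 then dx,dy,dz [-16.5  18.7 121.9]
```

View pics/w2.png

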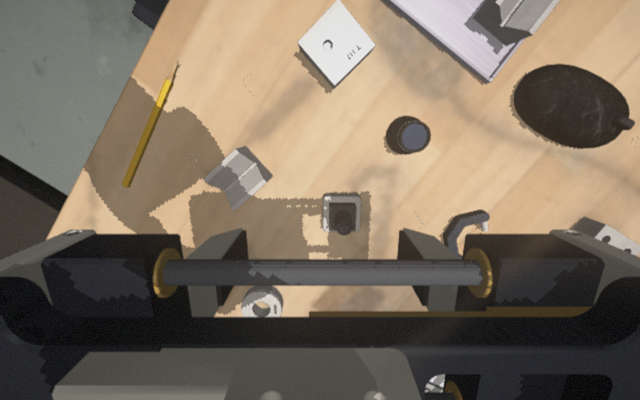

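The tall electrode is at (341,210), and the loupe at (408,135) is clear. The micrometer frame is at about (470,225), so I'll descend with a smaller opening.

```bash
python3 -c "
import numpy as np;W=np.load('top0.npy');print(np.round(W[145:160:5,330:350:5]).tolist())"
python3 -m handwheel '[[-16, 20, 0, 0, 64], [0, 0, 0, 0, 64], [0, 0, 0, 0, 64], [0, 0, 0, 0, 64]]'; python3 near.py 570 -147 8 80;  python3 go.py 570 -147 4.5 36.5
```

```text
[[[722.0, -69.0, -5.0], [715.0, -82.0, 12.0], [721.0, -98.0, -2.0], [715.0, -111.0, 13.0]], [[705.0, -68.0, -4.0], [705.0, -83.0, -3.0], [704.0, -98.0, 0.0], [700.0, -111.0, 12.0]], [[684.0, -68.0, 12.0], [689.0, -83.0, -1.0], [690.0, -98.0, -4.0], [685.0, -111.0, 12.0]]]
time_s: 13.15
tcp_pos: [569.5, -146.9, 126.3]
orientation: [0.451, 0.893, -0.0, -0.001]
wrist_force: [-0.3, 1.4, -0.9]
width: 65.9
finger_force: 0.0
1407 [ 570.7 -146.2] [37.8 38. ] 35.0 55.0 mean [ 568.1 -142.9   23.9]
t 13.2 tcp [ 569.5 -147.   126.5] psi 36.4 w 64.9 f 0.0 wf [-0.7 -0.2  0.4]
turn first -0.002 then dx,dy,dz [ -0.3   0.4 122. ]
```

```bash
python3 -m handwheel '[[0, 1, 35, 0, 64], [0, 0, 35, 0, 64], [0, 0, 30, 0, 64], [0, 0, 15, 0, 64], [0, 0, 6, 0, 64], [0, 0, 0, 0, 64], [0, 0, 0, 0, 64]]'; python3 go.py
python3 -m handwheel '[[0, 0, 0, 0, 30], [0, 0, 0, 0, 30], [0, 0, 0, 0, 30], [0, 0, 0, 0, 30], [0, 0, 0, 0, 30], [0, 0, 0, 0, 30], [0, 0, 0, 0, 30]]'; python3 go.py
python3 -m handwheel '[[0, 0, -10, 0, 30], [0, 0, -30, 0, 30], [0, 0, -40, 0, 30], [0, 0, -40, 0, 30], [0, 0, 0, -0.14, 30], [0, 0, 0, -0.14, 30], [0, 0, 0, -0.14, 30], [0, 0, 0, -0.14, 30], [0, 0, 0, -0.14, 30], [0, 0, 0, -0.14, 30]]'
python3 -m handwheel '[[0, 0, 0, -0.08, 30], [0, 0, 0, 0, 30]]';python3 go.py 483 402 120 89
```

```text
time_s: 13.9
tcp_pos: [571.6, -146.8, 6.8]
orientation: [0.451, 0.893, 0.0, 0.001]
wrist_force: [1.3, -0.5, 1.3]
width: 63.9
finger_force: 0.0
t 13.9 tcp [ 571.6 -146.8    6.8] psi 36.4 w 63.9 f 0.0 wf [ 1.3 -0.5  1.3]
time_s: 14.6
tcp_pos: [571.1, -146.6, 6.1]
orientation: [0.451, 0.893, -0.0, 0.0]
wrist_force: [-1.0, -0.1, 6.2]
width: 37.3
finger_force: 30.0
t 14.6 tcp [ 571.1 -146.6    6.1] psi 36.4 w 37.3 f 30.0 wf [-1.  -0.1  6.2]
time_s: 15.6
tcp_pos: [570.9, -146.3, 125.8]
orientation: [0.045, 0.999, 0.0, -0.0]
wrist_force: [-0.5, 0.7, -1.3]
width: 37.7
finger_force: 30.0
time_s: 15.8
tcp_pos: [571.0, -146.3, 125.8]
orientation: [0.008, 1.0, 0.0, -0.0]
wrist_force: [-0.2, 0.6, -1.5]
width: 37.6
finger_force: 30.0
t 15.8 tcp [ 571.  -146.3  125.8] psi 89.1 w 37.6 f 30.0 wf [-0.2  0.6 -1.5]
turn first 0.002 then dx,dy,dz [ 97.5 546.7   5.8]
```

```bash
python3 -m handwheel '[[8, 30, 0, 0, 30], [8, 47, 0, 0, 30], [8, 47, 0, 0, 30], [8, 47, 0, 0, 30], [8, 47, 0, 0, 30], [8, 47, 0, 0, 30], [8, 47, 0, 0, 30], [8, 47, 0, 0, 30], [8, 47, 0, 0, 30], [8, 47, 0, 0, 30]]'
python3 -m handwheel '[[9, 47, 0, 0, 30], [8, 47, 0, 0, 30], [0, 0, 0, 0, 30], [0, 0, 0, 0, 30], [0, 0, 0, 0, 30]]'; python3 go.py 483 402 10 89
```

```text
time_s: 16.8
tcp_pos: [497.5, 309.7, 126.0]
orientation: [0.009, 1.0, 0.0, 0.0]
wrist_force: [0.6, -0.0, -1.8]
width: 37.7
finger_force: 30.0
time_s: 17.3
tcp_pos: [482.7, 401.1, 125.6]
orientation: [0.009, 1.0, -0.0, -0.0]
wrist_force: [0.3, -0.5, -1.0]
width: 37.8
finger_force: 30.0
t 17.3 tcp [482.7 401.1 125.6] psi 89.0 w 37.8 f 30.0 wf [ 0.3 -0.5 -1. ]
turn first -0.0 then dx,dy,dz [ -0.3   0.9 115.6]
```

```bash
python3 -m handwheel '[[0, 0, 35, 0, 30], [0, 0, 35, 0, 30], [0, 0, 20, 0, 30], [0, 0, 12, 0, 30], [0, 0, 8, 0, 30], [0, 0, 2, 0, 30], [0, 0, 0, 0, 30], [0, 0, 0, 0, 30], [0, 0, 1, 0, 30], [0, 0, 0, 0, 30]]'; python3 go.py
python3 -m handwheel '[[0, 0, 1, 0, 30], [0, 0, 0, 0, 30]]'; python3 go.py
python3 -m handwheel '[[0, 0, 1, 0, 30], [0, 0, 0, 0, 30]]'; python3 go.py
```

```text
time_s: 18.3
tcp_pos: [482.9, 402.2, 13.2]
orientation: [0.008, 1.0, 0.0, 0.0]
wrist_force: [0.7, -0.2, -1.0]
width: 37.5
finger_force: 30.0
t 18.3 tcp [482.9 402.2  13.2] psi 89.1 w 37.5 f 30.0 wf [ 0.7 -0.2 -1. ]
time_s: 18.5
tcp_pos: [482.6, 402.0, 11.7]
orientation: [0.008, 1.0, 0.0, -0.0]
wrist_force: [-0.2, -0.0, -1.2]
width: 37.3
finger_force: 30.0
t 18.5 tcp [482.6 402.   11.7] psi 89.1 w 37.3 f 30.0 wf [-0.2 -0.  -1.2]
time_s: 18.7
tcp_pos: [482.6, 401.9, 10.6]
orientation: [0.008, 1.0, -0.0, -0.0]
wrist_force: [-0.3, 0.6, -1.5]
width: 37.7
finger_force: 30.0
t 18.7 tcp [482.6 401.9  10.6] psi 89.1 w 37.7 f 30.0 wf [-0.3  0.6 -1.5]
```

```bash
python3 -m handwheel '[[0, 0, 1, 0, 30], [0, 0, 0, 0, 30]]'; python3 go.py
python3 -m handwheel '[[0, 0, 1, 0, 30], [0, 0, 0, 0, 30]]'; python3 go.py
```

```text
time_s: 18.9
tcp_pos: [482.6, 401.9, 9.6]
orientation: [0.008, 1.0, -0.0, -0.0]
wrist_force: [-0.2, 0.6, -1.1]
width: 37.2
finger_force: 30.0
t 18.9 tcp [482.6 401.9   9.6] psi 89.1 w 37.2 f 30.0 wf [-0.2  0.6 -1.1]
time_s: 19.1
tcp_pos: [482.8, 402.0, 9.1]
orientation: [0.008, 1.0, 0.0, 0.0]
wrist_force: [-1.4, 0.1, 2.0]
width: 37.7
finger_force: 30.0
t 19.1 tcp [482.8 402.    9.1] psi 89.1 w 37.7 f 30.0 wf [-1.4  0.1  2. ]
```

Contact felt. I'll release and go on to the nearer V-block.

```bash
python3 -m handwheel '[[0, 0, 0, 0, 48], [0, 0, 0, 0, 48], [0, 0, 0, 0, 48], [0, 0, 0, 0, 48], [0, 0, -10, 0, 48], [0, 0, -30, 0, 48], [0, 0, -40, 0, 48], [0, 0, -40, 0, 92], [0, 0, 0, 0, 92]]'; python3 near.py 483 402 10 80
python3 -m handwheel '[[1, -30, 0, 0, 92], [1, -50, 0, 0, 92], [1, -50, 0, 0, 92], [1, -50, 0, 0, 92], [1, -50, 0, 0, 92], [1, -50, 0, 0, 92], [1, -50, 0, 0, 92], [1, -50, 0, 0, 92], [1, -50, 0, 0, 92], [1, -50, 0, 0, 92]]'
python3 -m handwheel '[[2, -50, 0, 0, 92], [2, -50, 0, 0, 92], [0, 0, 0, 0.11, 92], [0, 0, 0, 0.11, 92], [0, 0, 0, 0, 92], [0, 0, 0, 0, 92]]'; python3 near.py 468 -177.5 8 80; python3 go.py 468 -177.5 5 76.2
```

```text
time_s: 20.0
tcp_pos: [485.6, 403.9, 136.1]
orientation: [0.008, 1.0, 0.003, 0.005]
wrist_force: [0.1, 0.4, -0.2]
width: 59.4
finger_force: 0.0
1364 [484.  403.5] [38.2 38.4] 89.2 59.0 mean [479.9 403.8  26.9]
time_s: 21.05
tcp_pos: [464.1, -79.5, 128.2]
orientation: [0.008, 1.0, 0.0, -0.001]
wrist_force: [1.1, 0.9, 0.5]
width: 91.6
finger_force: 0.0
time_s: 21.65
tcp_pos: [459.2, -177.2, 128.2]
orientation: [0.116, 0.993, 0.0, -0.001]
wrist_force: [-0.3, 0.0, -0.8]
width: 92.2
finger_force: 0.0
2000 [ 468.2 -174.2] [42.  40.4] 77.1 34.0 mean [ 467.3 -173.9   25.4]
t 21.7 tcp [ 459.3 -177.1  128.3] psi 76.7 w 92.0 f 0.0 wf [-0.4  0.2 -0.7]
turn first 0.008 then dx,dy,dz [ -8.5   1.7 123.3]
```

```bash
python3 -m handwheel '[[-8, 3, 35, 0, 92], [0, 0, 35, 0, 92], [0, 0, 30, 0, 92], [0, 0, 15, 0, 92], [0, 0, 8, 0, 92], [0, 0, 0, 0, 92]]'; python3 go.py
python3 -m handwheel '[[0, 0, 0, 0, 30], [0, 0, 0, 0, 30], [0, 0, 0, 0, 30], [0, 0, 0, 0, 30], [0, 0, 0, 0, 30], [0, 0, 0, 0, 30], [0, 0, 0, 0, 30], [0, 0, 0, 0, 30], [0, 0, 0, 0, 30], [0, 0, 0, 0, 30]]'; python3 go.py
python3 -m handwheel '[[0, 0, -10, 0, 30], [0, 0, -30, 0, 30], [0, 0, -40, -0.14, 30], [0, 0, -20, -0.13, 30], [0, 0, 0, 0, 30], [0, 0, 0, 0, 30]]';python3 go.py 515.5 81 110 92
```

```text
time_s: 22.3
tcp_pos: [467.7, -175.9, 5.0]
orientation: [0.117, 0.993, 0.0, -0.001]
wrist_force: [-0.3, 0.6, -0.0]
width: 91.8
finger_force: 0.0
t 22.3 tcp [ 467.7 -175.9    5. ] psi 76.6 w 91.8 f 0.0 wf [-0.3  0.6 -0. ]
time_s: 23.3
tcp_pos: [468.0, -176.5, 5.8]
orientation: [0.118, 0.993, 0.0, 0.0]
wrist_force: [0.1, -1.1, 1.5]
width: 41.8
finger_force: 30.0
t 23.3 tcp [ 468.  -176.5    5.8] psi 76.5 w 41.8 f 30.0 wf [ 0.1 -1.1  1.5]
time_s: 23.9
tcp_pos: [467.7, -176.3, 105.6]
orientation: [-0.016, 1.0, 0.0, -0.0]
wrist_force: [-0.5, -0.2, -2.7]
width: 41.4
finger_force: 30.0
t 23.9 tcp [ 467.7 -176.3  105.6] psi 91.8 w 41.4 f 30.0 wf [-0.5 -0.2 -2.7]
turn first -0.004 then dx,dy,dz [-56.8 255.5  -4.4]
```

```bash
python3 -m handwheel '[[-9, 42, 0, 0, 30], [-10, 43, 0, 0, 30], [-9, 42, 0, 0, 30], [-10, 43, 0, 0, 30], [-9, 42, 0, 0, 30], [-10, 43, 0, 0, 30], [0, 0, 0, 0, 30], [0, 0, 0, 0, 30]]'; python3 go.py 515.5 81 10 92
python3 - <<'E'
from h import *
im,d,W=cloud("wrist");cv2.imwrite("pics/w3.png",im)
hsv=cv2.cvtColor(im,cv2.COLOR_BGR2HSV);z=W[...,2]
m=((abs(W[...,0]-510)<120)&(abs(W[...,1]-80)<70)&(abs(z-4)<8)&(hsv[...,1]<45)&(hsv[...,2]>140))
P=W[m];print(len(P),[np.round(q,1) for q in cv2.minAreaRect(P[:,:2].astype(np.float32))],np.percentile(P[:,1],[1,99]))
E
```

```text
time_s: 24.7
tcp_pos: [515.1, 81.0, 104.0]
orientation: [-0.017, 1.0, -0.0, -0.002]
wrist_force: [0.0, -0.2, -2.8]
width: 42.0
finger_force: 30.0
t 24.7 tcp [515.1  81.  104. ] psi 92.0 w 42.0 f 30.0 wf [ 0.  -0.2 -2.8]
turn first 0.0 then dx,dy,dz [-0.4 -0.  94. ]
8194 [array([484.2,  80.7]), array([123.9, 109.6]), np.float64(2.6)] [ 28.87454535 133.81529041]
```

View pics/w3.png

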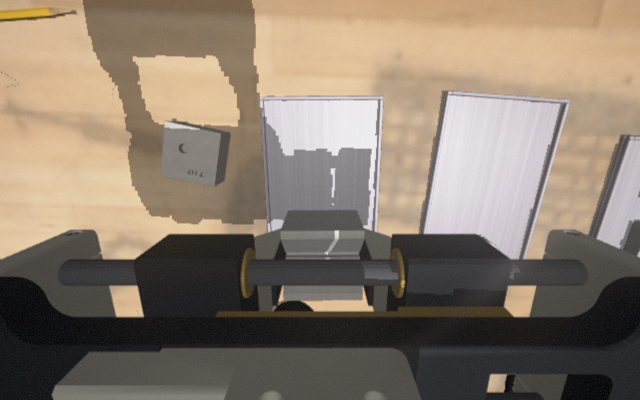

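The V-block hangs centred over its tray (columns 262–382), which is square to the gripper. Lowering.

```bash
python3 -m handwheel '[[0, 0, 35, 0, 30], [0, 0, 30, 0, 30], [0, 0, 15, 0, 30], [0, 0, 10, 0, 30], [0, 0, 2, 0, 30], [0, 0, 0, 0, 30], [0, 0, 0, 0, 30]]'; python3 go.py
python3 -m handwheel '[[0, 0, 1, 0, 30], [0, 0, 0, 0, 30]]'; python3 -m handwheel '[[0, 0, 1, 0, 30], [0, 0, 0, 0, 30]]'; python3 -m handwheel '[[0, 0, 1, 0, 30], [0, 0, 0, 0, 30]]'
```

```text
time_s: 25.45
tcp_pos: [516.9, 80.0, 14.6]
orientation: [-0.017, 1.0, 0.0, 0.001]
wrist_force: [0.6, 0.7, -2.3]
width: 42.1
finger_force: 30.0
t 25.4 tcp [516.9  80.   14.6] psi 91.9 w 42.1 f 30.0 wf [ 0.6  0.7 -2.3]
time_s: 25.65
tcp_pos: [516.6, 80.3, 13.3]
orientation: [-0.017, 1.0, 0.0, 0.001]
wrist_force: [-0.2, -0.3, -2.1]
width: 41.5
finger_force: 30.0
time_s: 25.85
tcp_pos: [516.3, 80.4, 11.8]
orientation: [-0.017, 1.0, 0.0, 0.0]
wrist_force: [-0.2, -0.3, -1.9]
width: 41.9
finger_force: 30.0
time_s: 26.05
tcp_pos: [516.2, 80.3, 10.6]
orientation: [-0.017, 1.0, 0.0, -0.0]
wrist_force: [-0.5, 0.6, -1.8]
width: 41.6
finger_force: 30.0
```

```bash
python3 -m handwheel '[[0, 0, 1, 0, 30], [0, 0, 0, 0, 30]]'|grep force; python3 -m handwheel '[[0, 0, 1, 0, 30], [0, 0, 0, 0, 30]]'|grep force;python3 -m handwheel '[[0, 0, 1, 0, 30], [0, 0, 0, 0, 30]]'|grep -E 'force|tcp'
```

```text
wrist_force: [-0.4, -0.1, -1.1]
finger_force: 30.0
wrist_force: [0.2, -0.6, -1.5]
finger_force: 30.0
tcp_pos: [516.4, 80.3, 8.7]
wrist_force: [-3.4, 0.8, 9.0]
finger_force: 30.0
```

```bash
python3 -m handwheel '[[0, 0, 0, 0, 50], [0, 0, 0, 0, 50], [0, 0, 0, 0, 50], [0, 0, 0, 0, 50], [0, 0, -10, 0, 50], [0, 0, -30, 0, 50], [0, 0, -40, 0, 50], [0, 0, -40, 0, 92], [0, 0, 0, 0, 92]]'; python3 near.py 516 80 10 80
python3 -m handwheel '[[5, -30, 0, 0, 92], [5, -50, 0, 0, 92], [5, -50, 0, 0, 92], [5, -50, 0, 0, 92], [5, -50, 0, 0, 92], [5, -50, 0, 0, 92], [5, -50, 0, 0, 92], [6, -50, 0, 0, 92], [6, -50, 0, 0, 92], [6, -45, 0, 0, 92]]'
python3 -m handwheel '[[0, 0, 0, 0.127, 92], [0, 0, 0, 0.127, 92], [0, 0, 0, 0.127, 92], [0, 0, 0, 0.127, 92], [0, 0, 0, 0.127, 92], [0, 0, 0, 0, 92], [0, 0, 0, 0, 92]]'; python3 near.py 480 -398 8 80; python3 go.py 480 -398 5 55.6
```

```text
time_s: 27.55
tcp_pos: [519.6, 80.4, 133.7]
orientation: [-0.017, 1.0, -0.0, 0.006]
wrist_force: [-0.6, 0.1, -0.1]
width: 61.5
finger_force: 0.0
2231 [526.   82.4] [59.4 42.1] 2.4 37.0 mean [519.5  81.9  27.9]
time_s: 28.6
tcp_pos: [478.5, -395.9, 126.3]
orientation: [-0.017, 1.0, 0.001, -0.001]
wrist_force: [0.4, 0.5, -0.2]
width: 91.9
finger_force: 0.0
time_s: 29.3
tcp_pos: [479.3, -393.7, 126.8]
orientation: [0.294, 0.956, 0.0, -0.001]
wrist_force: [0.4, -0.6, -0.1]
width: 92.2
finger_force: 0.0
2025 [ 481.3 -396.6] [41.9 40.7] 54.7 34.0 mean [ 480.5 -395.9   25.2]
t 29.4 tcp [ 479.5 -393.8  127. ] psi 55.8 w 91.8 f 0.0 wf [ 0.2 -0.4  0.6]
turn first 0.003 then dx,dy,dz [ -2.9  -3.2 122. ]
```

```bash
python3 -m handwheel '[[-3, -2, 35, 0, 92], [0, 0, 35, 0, 92], [0, 0, 30, 0, 92], [0, 0, 15, 0, 92], [0, 0, 7, 0, 92], [0, 0, 0, 0, 92]]'; python3 go.py
python3 -m handwheel '[[0, 0, 0, 0, 30], [0, 0, 0, 0, 30], [0, 0, 0, 0, 30], [0, 0, 0, 0, 30], [0, 0, 0, 0, 30], [0, 0, 0, 0, 30], [0, 0, 0, 0, 30], [0, 0, 0, 0, 30], [0, 0, 0, 0, 30], [0, 0, 0, 0, 30]]'; python3 go.py
python3 -m handwheel '[[0, 0, -10, 0, 30], [0, 0, -30, 0, 30], [0, 0, -40, -0.127, 30], [0, 0, -20, -0.127, 30], [0, 0, 0, -0.127, 30], [0, 0, 0, -0.127, 30], [0, 0, 0, -0.127, 30], [0, 0, 0, 0, 30], [0, 0, 0, 0, 30]]';python3 go.py 457.5 79 110 92
```

```text
time_s: 29.95
tcp_pos: [481.1, -397.4, 5.5]
orientation: [0.296, 0.955, 0.0, -0.0]
wrist_force: [0.2, -0.7, -0.8]
width: 91.8
finger_force: 0.0
t 29.9 tcp [ 481.1 -397.4    5.5] psi 55.6 w 91.8 f 0.0 wf [ 0.2 -0.7 -0.8]
time_s: 30.95
tcp_pos: [481.1, -397.5, 5.8]
orientation: [0.296, 0.955, -0.0, 0.0]
wrist_force: [-0.5, -0.7, 1.6]
width: 42.1
finger_force: 30.0
t 30.9 tcp [ 481.1 -397.5    5.8] psi 55.6 w 42.1 f 30.0 wf [-0.5 -0.7  1.6]
time_s: 31.85
tcp_pos: [481.0, -397.2, 105.8]
orientation: [-0.015, 1.0, 0.0, -0.0]
wrist_force: [0.3, 0.3, -1.7]
width: 42.0
finger_force: 30.0
t 31.9 tcp [ 481.  -397.2  105.8] psi 91.8 w 42.0 f 30.0 wf [ 0.3  0.3 -1.7]
turn first -0.004 then dx,dy,dz [  6.8 476.7  -4.2]
```

```bash
python3 -m handwheel '[[1, 40, 0, 0, 30], [1, 48, 0, 0, 30], [1, 48, 0, 0, 30], [1, 48, 0, 0, 30], [1, 48, 0, 0, 30], [1, 49, 0, 0, 30], [1, 49, 0, 0, 30], [0, 49, 0, 0, 30], [0, 49, 0, 0, 30], [0, 49, 0, 0, 30]]'
python3 -m handwheel '[[0, 0, 0, 0, 30], [0, 0, 0, 0, 30], [0, 0, 0, 0, 30], [0, 0, 0, 0, 30]]'; python3 go.py 457.5 79 14 92
```

```text
time_s: 32.85
tcp_pos: [457.5, 81.0, 106.1]
orientation: [-0.015, 1.0, 0.0, 0.0]
wrist_force: [1.7, -0.4, -1.7]
width: 42.1
finger_force: 30.0
time_s: 33.25
tcp_pos: [458.0, 77.9, 105.8]
orientation: [-0.016, 1.0, -0.0, 0.0]
wrist_force: [-0.2, -0.2, -2.2]
width: 41.9
finger_force: 30.0
t 33.2 tcp [458.   77.9 105.8] psi 91.8 w 41.9 f 30.0 wf [-0.2 -0.2 -2.2]
turn first -0.004 then dx,dy,dz [ 0.4  1.1 91.8]
```

```bash
python3 -m handwheel '[[0, 1, 35, 0, 30], [0, 0, 30, 0, 30], [0, 0, 15, 0, 30], [0, 0, 10, 0, 30], [0, 0, 3, 0, 30], [0, 0, 0, 0, 30], [0, 0, 0, 0, 30], [0, 0, 1, 0, 30], [0, 0, 1, 0, 30], [0, 0, 0, 0, 30]]'|grep -E 'force|tcp'
python3 -m handwheel '[[0, 0, 1, 0, 30], [0, 0, 0, 0, 30]]'|grep -E 'force|tcp'; python3 -m handwheel '[[0, 0, 1, 0, 30], [0, 0, 0, 0, 30]]'|grep -E 'force|tcp'
```

```text
tcp_pos: [457.8, 80.2, 10.9]
wrist_force: [0.7, -0.2, -2.1]
finger_force: 30.0
tcp_pos: [457.7, 80.1, 9.7]
wrist_force: [-0.2, 0.2, -2.0]
finger_force: 30.0
tcp_pos: [457.8, 80.1, 8.7]
wrist_force: [0.1, -0.7, -1.4]
finger_force: 30.0
```

```bash
python3 -m handwheel '[[0, 0, 1, 0, 30], [0, 0, 0, 0, 30]]'|grep -E 'force|tcp'; python3 -m handwheel '[[0, 0, 0, 0, 50], [0, 0, 0, 0, 50], [0, 0, 0, 0, 50], [0, 0, 0, 0, 50], [0, 0, -10, 0, 50], [0, 0, -30, 0, 50], [0, 0, -40, 0, 50], [0, 0, -40, 0, 92], [0, 0, 0, 0, 92]]'|grep -E 'force|tcp'; python3 near.py 458 80 10 80
python3 -m handwheel '[[-8, -30, 0, 0, 92], [-12, -48, 0, 0, 92], [-12, -48, 0, 0, 92], [-12, -48, 0, 0, 92], [-12, -48, 0, 0, 92], [-12, -48, 0, 0, 92], [-12, -48, 0, 0, 92], [-12, -48, 0, 0, 92], [0, 0, 0, 0, 92], [0, 0, 0, 0, 92]]'; python3 near.py 560 -290 8 40; python3 go.py 562 -290 5 90
```

```text
tcp_pos: [457.8, 80.1, 8.7]
wrist_force: [-3.0, 0.2, 11.0]
finger_force: 30.0
tcp_pos: [460.8, 80.2, 133.1]
wrist_force: [0.9, -0.1, 1.4]
finger_force: 0.0
2218 [467.8  82.2] [59.4 42. ] 1.8 37.0 mean [460.9  81.8  27.9]
time_s: 36.8
tcp_pos: [561.1, -282.9, 125.7]
orientation: [-0.016, 1.0, 0.001, -0.001]
wrist_force: [0.9, 0.1, -1.0]
width: 92.0
finger_force: 0.0
1322 [ 565.2 -286.7] [44.4 44.7] 15.4 17.0 mean [ 564.6 -286.8   13.7]
t 36.9 tcp [ 561.2 -281.7  126.2] psi 91.9 w 91.8 f 0.0 wf [-0.9  1.2  0.6]
turn first 0.034 then dx,dy,dz [ -0.8  -8.3 121.2]
```

```bash
python3 -m handwheel '[[-4, -6, 35, 0, 92], [0, 0, 35, 0, 92], [0, 0, 30, 0, 92], [0, 0, 15, 0, 92], [0, 0, 7, 0, 92], [0, 0, 0, 0, 92]]'; python3 go.py
python3 -m handwheel '[[0, 0, 0, 0, 30], [0, 0, 0, 0, 30], [0, 0, 0, 0, 30], [0, 0, 0, 0, 30], [0, 0, 0, 0, 30], [0, 0, 0, 0, 30], [0, 0, 0, 0, 30], [0, 0, 0, 0, 30], [0, 0, 0, 0, 30], [0, 0, 0, 0, 30]]'; python3 go.py
python3 -m handwheel '[[0, 0, -10, 0, 30], [0, 0, -30, 0, 30], [0, 0, -40, 0.03, 30], [0, 0, -20, 0.03, 30], [0, 0, 0, 0, 30], [0, 0, 0, 0, 30]]';python3 go.py 496 232 110 88
```

```text
time_s: 37.45
tcp_pos: [566.4, -287.6, 5.6]
orientation: [-0.018, 1.0, 0.0, -0.0]
wrist_force: [0.5, 0.0, 0.3]
width: 91.9
finger_force: 0.0
t 37.5 tcp [ 566.4 -287.6    5.6] psi 92.0 w 91.9 f 0.0 wf [0.5 0.  0.3]
time_s: 38.45
tcp_pos: [566.3, -288.5, 5.7]
orientation: [-0.017, 1.0, -0.0, -0.0]
wrist_force: [-1.7, -0.9, 0.7]
width: 43.0
finger_force: 30.0
t 38.5 tcp [ 566.3 -288.5    5.7] psi 92.0 w 43.0 f 30.0 wf [-1.7 -0.9  0.7]
time_s: 39.05
tcp_pos: [566.1, -288.1, 105.4]
orientation: [0.012, 1.0, 0.0, -0.0]
wrist_force: [-1.3, 0.4, -1.5]
width: 42.8
finger_force: 30.0
t 39.0 tcp [ 566.1 -288.1  105.4] psi 88.6 w 42.8 f 30.0 wf [-1.3  0.4 -1.5]
turn first 0.01 then dx,dy,dz [ 88.2 517.3  -4.6]
```

```bash
python3 -m handwheel '[[8, 40, 0, 0, 30], [8, 48, 0, 0, 30], [8, 48, 0, 0, 30], [8, 48, 0, 0, 30], [8, 48, 0, 0, 30], [8, 48, 0, 0, 30], [8, 48, 0, 0, 30], [8, 48, 0, 0, 30], [8, 48, 0, 0, 30], [8, 48, 0, 0, 30]]'|grep tcp
python3 -m handwheel '[[8, 45, 0, 0, 30], [0, 0, 0, 0, 30], [0, 0, 0, 0, 30], [0, 0, 0, 0, 30]]'|grep tcp; python3 go.py 496 232 14 88
python3 - <<'E'
from h import *
im,d,W=cloud("wrist");cv2.imwrite("pics/w4.png",im)
hsv=cv2.cvtColor(im,cv2.COLOR_BGR2HSV);z=W[...,2]
m=((abs(W[...,0]-506)<120)&(abs(W[...,1]-232)<70)&(abs(z-4)<8)&(hsv[...,1]<45)&(hsv[...,2]>140))
P=W[m];print(len(P),[np.round(q,1) for q in cv2.minAreaRect(P[:,:2].astype(np.float32))],np.percentile(P[:,1],[1,99]))
E
```

```text
tcp_pos: [496.7, 187.1, 103.8]
tcp_pos: [491.2, 229.6, 104.6]
t 40.5 tcp [491.2 229.6 104.6] psi 88.5 w 42.8 f 30.0 wf [ 0.4  0.3 -1.3]
turn first 0.009 then dx,dy,dz [-4.7  2.6 90.6]
10426 [array([509.9, 235.3]), array([109.7, 188. ]), np.float64(88.0)] [186.27012074 288.96677725]
```

View pics/w4.png

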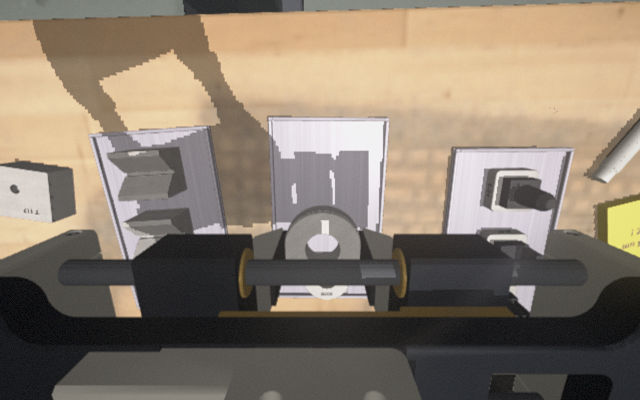

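The ring is held over the tray (columns 268–390). The V-blocks and electrodes stand upright in their trays on either side. I'll shift +4 mm in y, then lower.

```bash
python3 -m handwheel '[[0, 4, 35, 0, 30], [0, 0, 30, 0, 30], [0, 0, 15, 0, 30], [0, 0, 10, 0, 30], [0, 0, 2, 0, 30], [0, 0, 0, 0, 30], [0, 0, 0, 0, 30], [0, 0, 1, 0, 30], [0, 0, 1, 0, 30], [0, 0, 0, 0, 30]]'|grep -E 'force|tcp'
python3 -m handwheel '[[0, 0, 1, 0, 30], [0, 0, 0, 0, 30]]'|grep -E 'force|tcp'; python3 -m handwheel '[[0, 0, 1, 0, 30], [0, 0, 0, 0, 30]]'|grep -E 'force|tcp'
```

```text
tcp_pos: [491.9, 234.8, 12.0]
wrist_force: [-0.5, 0.1, -0.7]
finger_force: 30.0
tcp_pos: [491.8, 234.7, 10.7]
wrist_force: [0.1, 0.1, -0.8]
finger_force: 30.0
tcp_pos: [491.7, 234.7, 9.6]
wrist_force: [-0.1, 0.3, -1.1]
finger_force: 30.0
```

```bash
python3 -m handwheel '[[0, 0, 1, 0, 30], [0, 0, 0, 0, 30]]'|grep -E 'force|tcp'; python3 -m handwheel '[[0, 0, 1, 0, 30], [0, 0, 0, 0, 30]]'|grep -E 'force|tcp'; python3 -m handwheel '[[0, 0, 0, 0, 52], [0, 0, 0, 0, 52], [0, 0, 0, 0, 52], [0, 0, 0, 0, 52], [0, 0, -10, 0, 52], [0, 0, -30, 0, 52], [0, 0, -40, 0, 52], [0, 0, -40, 0, 52], [0, 0, -40, 0, 52], [0, 0, 0, 0, 52]]'|grep -E 'force|tcp'
python3 -m handwheel '[[40, 0, 0, 0, 52], [40, 0, 0, 0, 52], [0, 0, 0, 0, 52], [0, 0, 0, 0, 52], [0, 0, 0, 0, 52], [0, 0, 0, 0, 52]]'|grep -E 'force|tcp'
python3 - <<'E'
from h import *
for c in("scene","top"):
    im,d,W=cloud(c)
    cv2.imwrite(f"pics/{c}9.png",cv2.resize(im[110:300,120:390] if c=="scene" else im[110:300,100:400],None,fx=2.5,fy=2.5,interpolation=2))
    P=W.reshape(-1,3)
    for n,(x,y,lo) in dict(st=(543,402,11),tall=(483,402,11),va=(516,80,11),vb=(458,80,11),ring=(492,235,11),loupe=(572,-55,8),plain=(472,-31,8)).items():
        Q=P[(np.hypot(P[:,0]-x,P[:,1]-y)<34)&(P[:,2]>lo)&(P[:,2]<70)]
        if len(Q)>4: b=cv2.minAreaRect(Q[:,:2].astype(np.float32));print(c,n,len(Q),np.round(b[0]),np.round(b[1]),np.round(Q[:,2].max()))
E
```

```text
tcp_pos: [491.9, 234.7, 8.7]
wrist_force: [-0.2, 0.6, -2.0]
finger_force: 30.0
tcp_pos: [491.9, 234.7, 8.6]
wrist_force: [-2.3, -1.2, 7.5]
finger_force: 30.0
tcp_pos: [494.8, 235.7, 174.2]
wrist_force: [0.3, 0.0, 0.0]
finger_force: 0.0
tcp_pos: [412.9, 236.7, 167.7]
wrist_force: [0.1, 0.3, 0.5]
finger_force: 0.0
scene st 120 [542. 398.] [37. 39.] 58.0
scene tall 113 [481. 400.] [38. 45.] 62.0
scene va 197 [516.  79.] [42. 48.] 39.0
scene vb 204 [458.  77.] [45. 45.] 40.0
scene ring 93 [489. 231.] [45. 43.] 24.0
scene loupe 119 [572. -53.] [35. 30.] 36.0
scene plain 245 [473. -33.] [50. 48.] 29.0
top va 245 [517.  80.] [42. 43.] 41.0
top vb 241 [458.  79.] [40. 41.] 42.0
top ring 57 [504. 229.] [35. 17.] 23.0
top loupe 121 [571. -51.] [29. 34.] 40.0
top plain 286 [474. -31.] [46. 47.] 31.0
```

View pics/scene9.png

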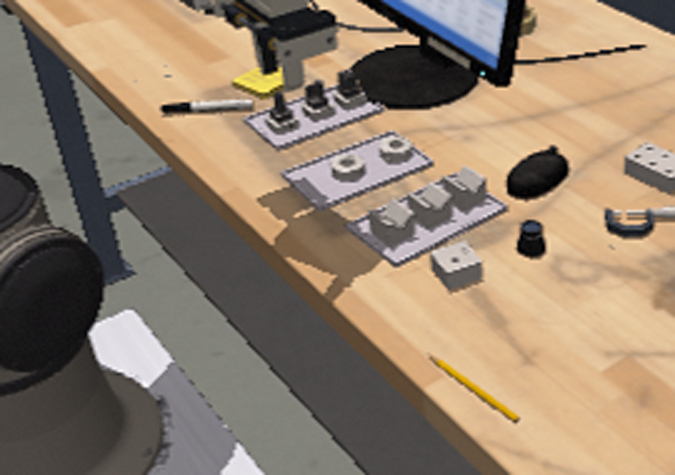

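View pics/top9.png

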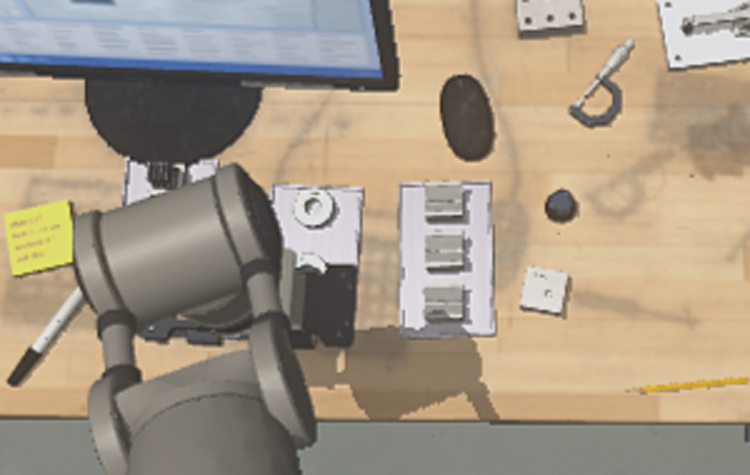

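All five pieces stand in line beside their samples. The loupe and plain block have not moved, and the arm is clear, so I'm handing in.

```bash
python3 -c "
from workcell import r;print(r.hand_in())"
```

```text
the job is handed in; nothing more can be done
None
```

The job is handed in: both electrodes, both V-blocks and the ring gauge stand upright in their trays beside the samples, the loupe and plain block are where they were, and it took about 42 s of the 136 s allowed; the hand-in returned no verdict.

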